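# Hold the inspection probe centred in the guide hole

## Robot

A 6-joint arm with a two-finger parallel gripper is mounted at the origin on a cart in front of the work surface, level with it; the furniture and walls round the work are solid. World frame = base frame: x ahead of the robot, y to its left, z up, the work surface at z = 0. Lengths are in mm, angles in rad, forces in N, time in s.
With the tool pointing down it reaches from about 250 to 800 mm from the base axis. Payload 3.9 kg.
Tool frame: the origin (TCP) lies on the centre line of the jaws, within the pads' length; the fingertips stand 25 mm ahead of it and the grasp point (between the pads) lies 6 mm ahead of it; z points along the fingers, y is the line along which they close (so a half turn about z gives the same grasp; the last joint's range is limited). The gripper opens to 85 mm and grips with 20 to 120 N. Pads are 22 mm wide; open, the fingers measure 114 mm over their backs; the gripper's body (76 mm by 85 mm) begins 54 mm behind the grasp point. The pads swing forward as they close: fully open they stand 13 mm farther back than shut.
Start: joints at [-1.226, 0.26, -0.138, 1.173, 0, 1.571], TCP at [177.45, -494.092, 256.304] pointing down, gripper open.
Joint ranges: [-2.78, 2.78], [-0.83, 1.72], [-1.28, 1.37], [-1.9, 2.12], [-1.57, 1.48], [-3.14, 3.14]. Speed limits (rad/s): [2.57, 2.57, 3.14, 3.14, 3.14, 3.14].

## Interface

Orientations are given as a unit quaternion [x, y, z, w].
In Python, from workcell import * gives the robot as it stands.
- The arm moves only by the tool carry_out, never from a script. Its argument "targets" is a list of rows, each a list of 7 numbers: the shift along the tool's x, y, z in mm, then the turn, a rotation vector about the tool's x, y, z in degrees, then the finger opening in mm, from 0 to 85.4. In form: [[dx, dy, dz, rx, ry, rz, jaw], ...]. A call has 1 to 20 rows; each row is the pose to reach, as a shift and turn from the pose commanded when the call began, along the tool's axes at that moment; what a row does not reach only later rows make up. A row lasts 1/10 s, in which the tool goes at most 50 mm and 8.59 degrees, less where a joint would pass 70% of its speed; a pose out of reach is approached as far as the arm can. A call with a gripper value outside its range is refused whole. The fingers move at their own pace and stop on an object; the grip force is fixed at half the most. Time passes only in rows, so rows that repeat a pose let the fingers close. It gives the time, the measured TCP pose, the force, the opening and the grip force at its end, in the units of the state.
- read_state(): the state, without advancing time (a new reading comes with each control period).
- camera(name): name is "side" or "top" or "wrist"; returns a dict with "frame" (420x560x3 uint8, blue, green, red), "range_z" (420x560 float32, mm along the optical axis (not along the pixel's ray), 0 where there is no reading), "fx", "fy", "cx", "cy" (pixels), "k1" (the pictures are not rectified: a ray, as slopes to the right and down, at radius r is drawn at 1 + k1 r^2 times it, then the intrinsics apply), "T" (4x4, takes a point from camera to world coordinates). Camera axes: x right, y up, looking along -z (the intrinsics and any distortion apply to the point x, -y, -z); pixel columns grow to the right and rows downward; lengths in mm; the calibration is good to about 2 mm. A picture is of the moment at which its call begins.
- hand_in(): hands the job in; it is judged then, once.
The state is a dict: "time": time; "joint_positions": joint angles; "joint_vel": joint speeds; "effort": joint torques, N m; "eef_pos": TCP position; "tcp_rot": TCP orientation; "wrist_force": force on the tool from outside, world axes, zero at the start; "torque": the same for the moment, N m; "grip_width": finger opening in mm; "gripper_force": force on a finger pad.
Only numpy, scipy, OpenCV 4.12 (cv2) and the standard library are available. Lean on these libraries where they do the work, as an engineer would, in place of code of your own. Each camera call takes 0.05 s, during which the arm holds its last target. There are 200 camera calls.

## Task

Lift the inspection probe up off the two hooks it hangs on and lower its rod from above through the round guide hole of the checking stand, upright and never touching the stand or the lever lying in it. Stop with the tip halfway between the underside of the guide plate and the lever below, and finish still holding the probe there, motionless, with the rod in the middle of the hole (within about 4 mm).

Things in the scene. Friction and masses are not known exactly. Their poses are not given: they have to be found in the camera images.
- probe_grip (a point): Centre of the handle of the inspection probe: a black upright block 22 x 22 mm wide, 48 mm tall, the top part of the probe (160 mm tall, about 0.14 kg). This point is 24 mm below the handle's top and 42 mm above the cross pin's axis. z axis up along the rod, y along the cross pin; x and y are square to the handle's flat sides.
- probe_tip (a point): Lower end of the probe's plain steel rod (12 mm thick), on its axis, 132 mm below the handle's centre and 90 mm below the cross pin. Axes as for the handle.
- probe: The whole probe; origin on the rod's axis at the cross pin, axes as for the handle. The steel cross pin, below the handle, is 8 mm thick and 68 mm long. At the start the probe hangs upright with its pin in two hooks, the rod hanging between them, and can swing a little about the pin.
- hanger: Fixed stand the probe hangs on; origin: centre of the base's underside. Base 110 x 110 x 10 mm; column and cross bar (to 143 mm height) 42 mm behind the centre (+x) carry two hooks, 8 mm thick, at y = -22 and +22 mm, pointing to -x, with upturned ends reaching 151 mm. The pin hangs above the centre, 135 mm up; the probe must rise 110 mm before its tip clears the hooks.
- gauge_stand: Fixed checking stand; origin: centre of the base's underside, below the guide hole. Base 110 (x) x 130 (y) x 10 mm, pillars at x = -42 and +42 mm carry a level aluminium guide plate 110 x 60 mm, underside at 62 mm, top at 74 mm height (screw heads to 79 mm). A brake lever 174 mm long lies fixed along y under the plate, its top 23 mm above the bench.
- guide_hole (a point): Centre of the upper mouth of the guide hole, 80 mm above the bench: a round hole 28 mm wide, straight down through a steel collar (40 mm outer diameter, 74 to 80 mm height) and the guide plate below it, 18 mm deep in all. z axis up.
Things that resemble listed ones, but are neither listed nor needed, are in the scene too. What is shaped like the probe but pink is not meant.

How it is judged (in metres and radians):
On the way:
1. the probe is held in the gripper, lifted more than 25 mm up off the hooks and touching them no more (z of probe in the frame of hanger above 0.16 m and contact force between probe and the fingers above 0.5 N and contact force between probe and hanger below 0.05 N), for 0.1 s.
At the end, for the whole second after the job is handed in: The probe is held still by the gripper alone, upright within 0.09 rad, its tip within 4.5 mm of the guide hole's axis and between 31 and 54 mm above the bench (halfway between guide plate and lever, give or take 11 mm), touching nothing of the checking stand (horizontal distance between probe_tip and guide_hole below 0.0045 m and z of probe_tip in the frame of gauge_stand between 0.031 and 0.054 m and angle between probe's own z axis and vertical below 0.09 rad and contact force between probe and the fingers above 0.5 N and contact force between probe and gauge_stand below 0.05 N and linear speed of probe below 0.02 m/s and angular speed of probe below 0.2 rad/s); the arm keeps its last pose, push and grip.
It fails at once if the probe touches the checking stand (plate, hole wall or lever) (contact force between probe and gauge_stand above 0.3 N).
It fails at once if the probe is dropped or tipped over (angle between probe's own z axis and vertical above 0.6 rad).
It also fails if it takes over 48 s, if anything falls off the work surface, if the arm or the gripper's body presses on something with over 40 N, if the wrist force passes 120 N, or if a joint passes its speed limit or range.

## Working session

There is one attempt and no reset: what is moved stays moved. The work goes in short steps, Python scripts to look and compute and a tool call to move; the robot and the scene stay as the last step left them, time stands still between calls to the robot, and variables do not carry over. Pictures are saved under pics/ and viewed, at most 10 in all, crops included, and the job is handed in when it is done.

Besides the shell and the picture viewer there is one more tool, called by a JSON object that holds its "api" and its "payload". carry_out: Moves the arm, as the interface text tells. Its arguments: {"type":"object","properties":{"targets":{"type":"array","items":{"type":"array","items":{"type":"number"}}}},"required":["targets"]}

```bash
mkdir -p pics; ls; cat > h.py <<'E'
from workcell import *
import numpy as np, cv2
def pts(c):
    h,w=c["range_z"].shape
    u,v=np.meshgrid(np.arange(w),np.arange(h))
    return ray(c,u,v)*c["range_z"][...,None]@c["T"][:3,:3].T+c["T"][:3,3]
def ray(c,u,v):
    a=(np.asarray(u,float)-c["cx"])/c["fx"]; b=(np.asarray(v,float)-c["cy"])/c["fy"]
    x,y=a.copy(),b.copy()
    for _ in range(8):
        s=1+c["k1"]*(x*x+y*y); x,y=a/s,b/s
    return np.stack([x,-y,-np.ones_like(x)],-1)
def onplane(c,u,v,z):
    d=ray(c,u,v)@c["T"][:3,:3].T; o=c["T"][:3,3]
    return o+d*((z-o[2])/d[...,2])[...,None]
E
python3 - <<'E'
from h import *
s=read_state(); print(s)
for n in("side","top"):
    c=camera(n); cv2.imwrite(f"pics/{n}0.png",c["frame"]); np.savez(f"{n}0.npz",**c)
    print(n,c["fx"],c["k1"],c["T"].round(3).tolist())
E
```

```text
pics
{'time': 0.0, 'joint_positions': array([-1.22601299e+00,  2.60703188e-01, -1.39407921e-01,  1.17266347e+00,
       -1.95856365e-05,  1.57078406e+00]), 'joint_vel': array([-0.00124534,  0.0006577 ,  0.00086415,  0.00031275,  0.00049954,
       -0.00032589]), 'effort': array([-1.32961104e-03, -4.05672777e+01,  2.53922260e+01,  1.85664446e-02,
       -5.39935388e-05,  1.53430591e-05]), 'eef_pos': array([ 177.22603095, -493.50710498,  255.44008115]), 'tcp_rot': array([ 9.85175784e-01,  1.71545025e-01, -1.79315197e-04, -9.72784420e-04]), 'wrist_force': array([0.22462744, 0.21243421, 0.19660636]), 'torque': array([-0.02594845, -0.00633749,  0.0474365 ]), 'gripper_force': 0.0, 'grip_width': 85.38873417821931}
side 486.274526942803 -0.15796480604071458 [[-0.99, 0.068, -0.127, 370.643], [-0.143, -0.572, 0.808, 852.423], [-0.018, 0.817, 0.576, 621.291], [0.0, 0.0, 0.0, 1.0]]
top 435.6785249306158 -0.003580173355331713 [[-0.018, 0.988, -0.156, 342.762], [-1.0, -0.021, -0.019, 131.432], [-0.022, 0.155, 0.988, 974.172], [0.0, 0.0, 0.0, 1.0]]
```

View pics/side0.png

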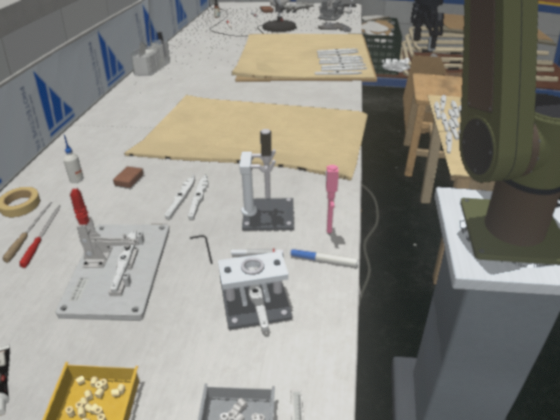

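View pics/top0.png

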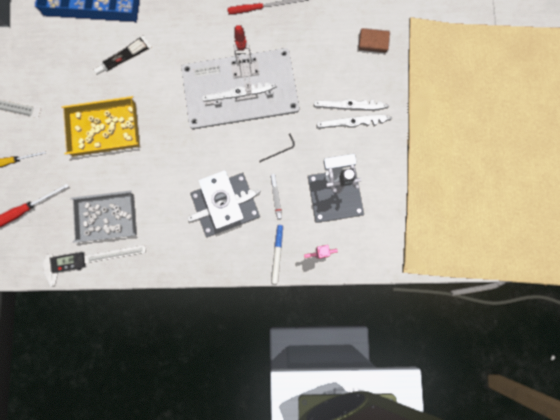

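Side view: the black-handled probe hangs in the hanger at (266,150), and its handle top is at (348,175) in the top view. The pink look-alike is at side (332,195) / top (321,252). The black one on the hooks fits the description; the pink one is excluded. The checking stand's hole is at side (253,265) / top (221,198). I'll confirm in one crop and measure.

```bash
python3 - <<'E'
from h import *
c=dict(np.load("top0.npz")); s=dict(np.load("side0.npz"))
f=c["frame"]
a=cv2.resize(f[140:260,180:380],None,fx=4,fy=4,interpolation=cv2.INTER_CUBIC)
cv2.imwrite("pics/cropt.png",a)
b=cv2.resize(s["frame"][115:340,190:350],None,fx=2.6,fy=2.6,interpolation=cv2.INTER_CUBIC); cv2.imwrite("pics/crops.png",b)
P=pts(c)
def rect(name,m,z):
    cs,_=cv2.findContours(m.astype(np.uint8),0,1); k=max(cs,key=cv2.contourArea)[:,0].astype(float)
    w=onplane(c,k[:,0],k[:,1],z)[:,:2].astype(np.float32); print(name,cv2.contourArea(k.astype(np.int32)),cv2.minAreaRect(w))
g=f.max(2).astype(int); hsv=cv2.cvtColor(f,cv2.COLOR_BGR2HSV)
R=np.zeros(g.shape,bool); R[150:230,300:375]=1
rect("handle top",R&(P[...,2]>188)&(P[...,2]<215),201)
rect("hanger base",R&(g<110)&(P[...,2]<40),10)
R2=np.zeros(g.shape,bool); R2[160:245,185:265]=1
rect("plate",R2&(P[...,2]>60)&(P[...,2]<95),75)
rect("gbase",R2&(g<110)&(P[...,2]<30),10)
print(P[165:190:3,335:362:3,2].round())
print(P[185:212:3,208:235:3,2].round())
E
```

```text
handle top 148.5 ((528.15234375, 6.9235734939575195), (24.663299560546875, 23.843692779541016), 8.36597728729248)
hanger base 418.0 ((531.3463745117188, 27.946941375732422), (74.9226303100586, 64.5956802368164), 7.846434593200684)
plate 1423.0 ((513.1870727539062, 255.69554138183594), (111.98560333251953, 60.328678131103516), 20.026084899902344)
gbase 76.0 ((463.445556640625, 258.543212890625), (71.99711608886719, 35.41559982299805), 79.29266357421875)
[[145. 142. 144. 142. 144. 138. 140.   3.   2.]
 [133. 132. 123.   2.   1.   1. 142.   1.   2.]
 [ 99. 103. 193. 202. 205. 202. 200.   1.  -1.]
 [ 77.  70. 190. 207. 204. 205. 207.   8.  -1.]
 [ 53.  17. 186. 201. 203. 206. 206.   8.   5.]
 [ 17.  16. 179. 201. 202. 199. 195. 141. 139.]
 [137. 138. 173. 183. 179. 174. 132. 131.   2.]
 [  9. 102. 154. 135.  13.  11.  10. 153.  -3.]
 [151.  90.  98.   9.  11.  13.  13.   8.  11.]]
[[76. 76. 76. 75. 75. 78. 77. 76. 12.]
 [73. 75. 74. 75. 75. 77. 74. 77. 12.]
 [73. 76. 74. 80. 78. 84. 74. 76. 77.]
 [74. 74. 79. 70. 24. 23. 82. 77. 76.]
 [74. 80. 74. 18. 20. 12. 12. 79. 77.]
 [73. 82. 73. 10. 19. 24. 23. 78. 74.]
 [77. 77. 83. 22. 22. 25. 77. 78. 74.]
 [75. 75. 75. 81. 81. 81. 76. 75. 73.]
 [24. 74. 77. 75. 77. 75. 75. 73. 74.]]
```

View pics/cropt.png

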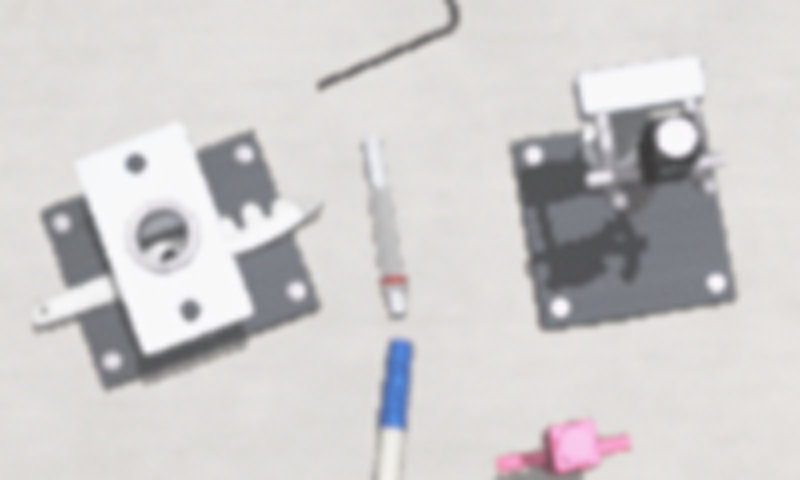

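View pics/crops.png

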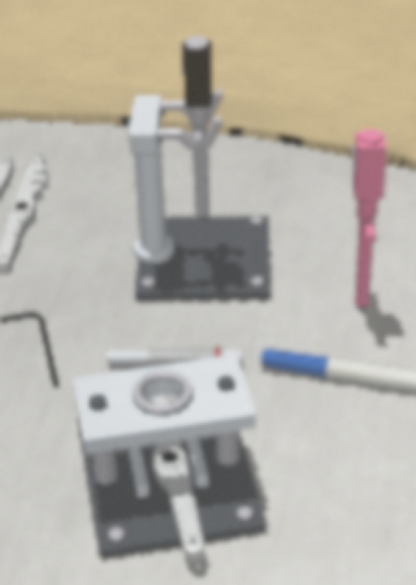

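The crops confirm the target: black-topped probe in the hooks (crop 676,140), hanger yaw about 8°. The stand's hole is at crop (162,238), plate yaw about 20°. Sizes match (handle 24 mm, plate 112x60, heights 201-205 and 75). I'll move above the probe with the jaw line along the hanger's x, so the pads square up any swing.

{"api": "carry_out", "payload": {"targets": [[0, 0, -35, 0, 0, 0, 85], [499, -353, -35, 0, 0, -78.6, 85], [499, -353, -35, 0, 0, -78.6, 85], [499, -353, -35, 0, 0, -78.6, 85], [499, -353, -35, 0, 0, -78.6, 85], [499, -353, -35, 0, 0, -78.6, 85], [499, -353, -35, 0, 0, -78.6, 85], [499, -353, -35, 0, 0, -78.6, 85], [499, -353, -35, 0, 0, -78.6, 85], [499, -353, -35, 0, 0, -78.6, 85], [499, -353, -35, 0, 0, -78.6, 85], [499, -353, -35, 0, 0, -78.6, 85], [499, -353, -35, 0, 0, -78.6, 85], [499, -353, -35, 0, 0, -78.6, 85], [499, -353, -35, 0, 0, -78.6, 85], [499, -353, -35, 0, 0, -78.6, 85], [499, -353, -35, 0, 0, -78.6, 85]]}}

```text
time: 1.8
eef_pos: [526.7, 5.4, 291.3]
tcp_rot: [0.654, 0.756, -0.0, -0.0]
wrist_force: [-0.5, 0.3, 0.2]
grip_width: 85.0
gripper_force: 0.0
```

```bash
python3 - <<'E'
from h import *
from scipy.spatial.transform import Rotation as R
s=read_state(); M=R.from_quat(s["tcp_rot"]).as_matrix(); print(s["time"],s["eef_pos"],M.round(3).tolist(),s["joint_positions"].round(2))
c=camera("wrist"); np.savez("w1.npz",**c); cv2.imwrite("pics/w1.png",c["frame"]); print(c["T"].round(3).tolist(),c["fx"])
P=pts(c); m=(P[...,2]>193)&(P[...,2]<210)&(c["range_z"]>0)
n,l,st,ce=cv2.connectedComponentsWithStats(m.astype(np.uint8))
for i in range(1,n):
    if st[i,4]>200: print(st[i],ce[i],P[l==i].mean(0),cv2.minAreaRect(P[l==i][:,:2].astype(np.float32)))
E
```

```text
1.8 [526.67101622   5.38662712 291.30097835] [[-0.143, 0.99, -0.001], [0.99, 0.143, -0.0], [-0.0, -0.001, -1.0]] [ 0.01  0.25 -0.06  1.26 -0.    1.44]
[[0.99, -0.135, -0.047, 514.337], [0.143, 0.935, 0.325, 89.87], [-0.0, -0.328, 0.945, 408.789], [0.0, 0.0, 0.0, 1.0]] 324.21681505185256
[273 207  32  32 983] [288.03051882 222.53407935] [529.42060883   9.30165866 201.45267413] ((529.958740234375, 7.5657877922058105), (21.550453186035156, 21.666921615600586), 8.196250915527344)
```

View pics/w1.png

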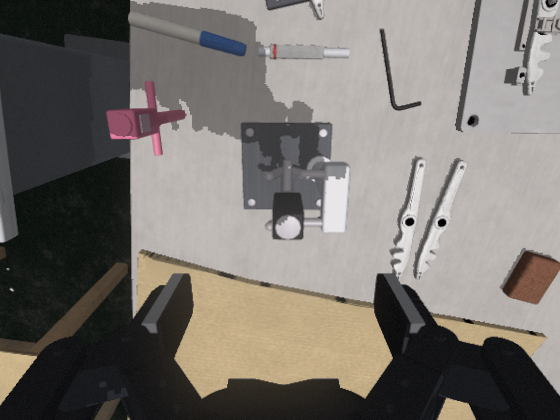

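Wrist view: handle top at (288,222), a 21.6 mm square at world (530, 7.6), z 201 and yaw 8.2°. All three match. Jaws are at (170,300) and (400,300). Descending and closing.

{"api": "carry_out", "payload": {"targets": [[2, 3, 25, 0, 0, 0, 85], [2, 3, 50, 0, 0, 0, 85], [2, 3, 75, 0, 0, 0, 85], [2, 3, 95, 0, 0, 0, 85], [2, 3, 104, 0, 0, 0, 85], [2, 3, 104, 0, 0, 0, 60], [2, 3, 104, 0, 0, 0, 40], [2, 3, 104, 0, 0, 0, 28], [2, 3, 104, 0, 0, 0, 24], [2, 3, 104, 0, 0, 0, 20], [2, 3, 104, 0, 0, 0, 14], [2, 3, 104, 0, 0, 0, 14], [2, 3, 104, 0, 0, 0, 14], [2, 3, 104, 0, 0, 0, 14]]}}

```text
time: 3.25
eef_pos: [530.8, 9.3, 188.2]
tcp_rot: [0.654, 0.757, 0.0, 0.001]
wrist_force: [-1.2, -0.0, 6.3]
grip_width: 21.3
gripper_force: 58.9
```

{"api": "carry_out", "payload": {"targets": [[0, 0, -5, 0, 0, 0, 14], [0, 0, -12, 0, 0, 0, 14], [0, 0, -22, 0, 0, 0, 14], [0, 0, -35, 0, 0, 0, 14], [0, 0, -50, 0, 0, 0, 14], [0, 0, -65, 0, 0, 0, 14], [0, 0, -80, 0, 0, 0, 14], [0, 0, -95, 0, 0, 0, 14], [0, 0, -110, 0, 0, 0, 14], [0, 0, -122, 0, 0, 0, 14], [0, 0, -128, 0, 0, 0, 14], [0, 0, -130, 0, 0, 0, 14], [0, 0, -130, 0, 0, 0, 14], [0, 0, -130, 0, 0, 0, 14]]}}

```text
time: 4.65
eef_pos: [530.1, 9.2, 316.6]
tcp_rot: [0.654, 0.757, -0.0, -0.001]
wrist_force: [0.1, 0.0, -1.7]
grip_width: 21.2
gripper_force: 58.7
```

```bash
python3 - <<'E'
from h import *
for n in("side","wrist"):
    c=camera(n); np.savez(n+"2.npz",**c)
    f=c["frame"]
    if n=="side": f=cv2.resize(f[40:320,170:370],None,fx=2.1,fy=2.1)
    cv2.imwrite(f"pics/{n}2.png",f)
a=cv2.imread("pics/side2.png"); b=cv2.imread("pics/wrist2.png")[:,140:500]
b=cv2.resize(b,(int(360*a.shape[0]/420*.75),int(a.shape[0]*.75)))
o=np.zeros((a.shape[0],a.shape[1]+b.shape[1],3),np.uint8); o[:,:a.shape[1]]=a; o[:b.shape[0],a.shape[1]:]=b
cv2.imwrite("pics/c2.png",o); print(o.shape)
s=read_state(); print(s["time"],s["eef_pos"],s["tcp_rot"],s["grip_width"],s["gripper_force"],s["wrist_force"])
E
```

```text
(588, 798, 3)
4.75 [530.06083212   9.20212967 316.56018199] [ 6.53707071e-01  7.56747311e-01 -5.13607211e-04 -5.54921976e-04] 21.79103473030786 58.72283756732941 [ 0.11315166  0.8795821  -1.53504942]
```

View pics/c2.png

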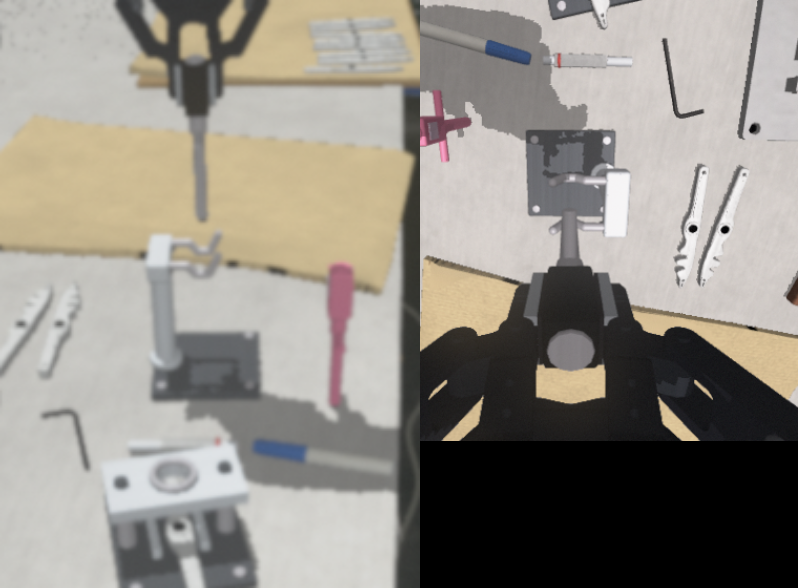

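The probe is held upright and lifted clear: its tip is at side-crop (202,217) above the hooks at (200,250), and the wrist view shows the rod at (570,230). Carrying it over the stand.

{"api": "carry_out", "payload": {"targets": [[8, 0.6, 0, 0, 0, 0, 14], [24, 1.8, 0, 0, 0, 0, 14], [48, 3.6, 0, 0, 0, 0, 14], [75, 5.6, 0, 0, 0, 0, 14], [102, 7.6, 0, 0, 0, 0, 14], [129, 9.6, 0, 0, 0, 0, 14], [156, 11.7, 0, 0, 0, 0, 14], [183, 13.7, 0, 0, 0, 0, 14], [208, 15.6, 0, 0, 0, 0, 14], [228, 17, 10, 0, 0, 0, 14], [240, 18, 25, 0, 0, 0, 14], [246, 18.4, 40, 0, 0, 0, 14], [248, 18.6, 50, 0, 0, 0, 14], [248, 18.6, 55, 0, 0, 0, 14], [248, 18.6, 55, 0, 0, 0, 14], [248, 18.6, 55, 0, 0, 0, 14]]}}

```text
time: 6.35
eef_pos: [513.1, 257.0, 262.8]
tcp_rot: [0.654, 0.757, 0.0, 0.0]
wrist_force: [0.2, -0.5, -1.6]
grip_width: 21.4
gripper_force: 58.8
```

```bash
python3 - <<'E'
from h import *
o=[]
for n in("side","top","wrist"):
    c=camera(n); np.savez(n+"3.npz",**c)
    f=c["frame"]
    if n=="side": o.append(cv2.resize(f[120:345,190:325],(360,600),interpolation=cv2.INTER_CUBIC))
    if n=="wrist": o.append(cv2.resize(f[100:350,180:360],(432,600),interpolation=cv2.INTER_CUBIC))
cv2.imwrite("pics/c3.png",np.hstack(o))
s=read_state(); print(s["time"],s["eef_pos"],s["tcp_rot"],s["grip_width"],s["gripper_force"],s["wrist_force"])
E
```

```text
6.5 [513.30411749 257.13028522 263.15873052] [6.53949785e-01 7.56537549e-01 7.17294712e-04 3.17905906e-04] 21.020013454286033 58.79984378814697 [-0.6579561   0.28232793 -1.74537897]
```

View pics/c3.png

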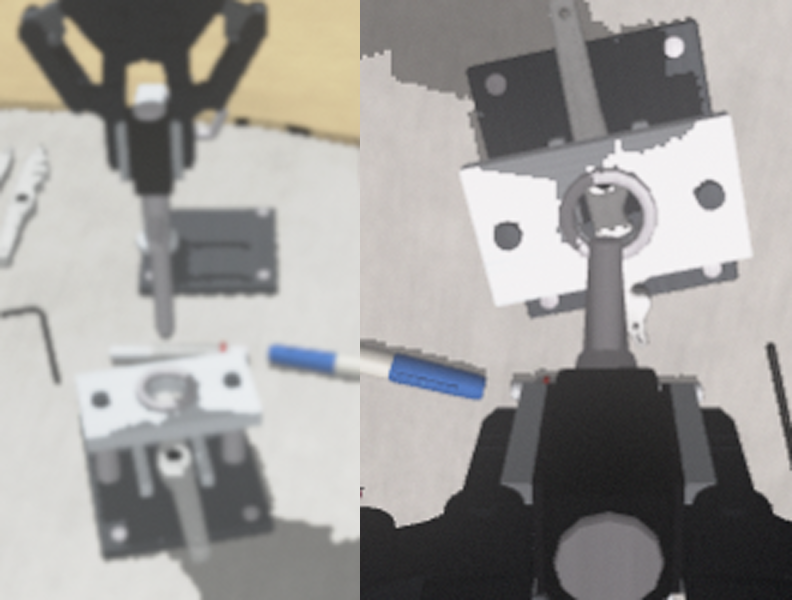

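Rod tip is near side-crop (165,335) and wrist-crop (605,240), with the hole at wrist-crop (608,215): roughly above, with an offset to measure. I'll fit the rod's axis and the collar from the range data and pixels.

```bash
cat > m.py <<'E'
from h import *
from scipy.optimize import least_squares
def rod(c,zlo,zhi,g):
    P=pts(c); d=np.hypot(P[...,0]-g[0],P[...,1]-g[1])
    m=(d<16)&(P[...,2]>zlo-10)&(P[...,2]<zhi)&(c["range_z"]>0); Q=P[m]; Q=Q[Q[:,2]>zlo]; zm=(zlo+zhi)/2
    def r(p):
        a=np.array([p[2],p[3],1]); a/=np.linalg.norm(a); v=Q-[p[0],p[1],zm]
        return np.linalg.norm(np.cross(v,a),axis=1)-6
    s=least_squares(r,[g[0],g[1],0,0],loss="soft_l1"); p=s.x
    # midline pixels: sideways position of axis
    print("rod n",len(Q),"xy@zmid",p[:2].round(1),"tilt",p[2:].round(3),"res",np.std(s.fun).round(2),"zmin",np.percentile(P[m][:,2],[0,1,3]).round(1))
    v,u=np.where(m); w=[(u[v==k].mean(),k) for k in np.unique(v) if (v==k).sum()>4]
    w=np.array(w); W=P[w[:,1].astype(int),w[:,0].round().astype(int)]
    ok=(W[:,2]>zlo)&(W[:,2]<zhi); X=onplane_mid(c,w[ok],W[ok]); k=np.polyfit(X[:,2],X[:,0],1)
    print("  midline x@zmid",np.polyval(k,zm).round(1),"slope",k[0].round(3),"rows",ok.sum()); return p
def onplane_mid(c,w,W):
    o=c["T"][:3,3]; d=ray(c,w[:,0],w[:,1])@c["T"][:3,:3].T; d/=np.linalg.norm(d,axis=1)[:,None]
    return o+d*((np.sum((W-o)*d,1)+6)[:,None])
def collar(c,g):
    P=pts(c); d=np.hypot(P[...,0]-g[0],P[...,1]-g[1])
    m=(d<27)&(P[...,2]>77.5)&(P[...,2]<86)&(c["range_z"]>0)
    m=cv2.morphologyEx(m.astype(np.uint8),cv2.MORPH_OPEN,np.ones((2,2)))>0; Q=P[m][:,:2]
    s=least_squares(lambda p:np.hypot(*(Q-p).T)-17,g,loss="soft_l1")
    print("collar n",len(Q),s.x.round(1),"res",np.std(s.fun).round(2),"quadrants",np.histogram(np.arctan2(*(Q-s.x).T[::-1]),8)[0])
    M=(P[...,2]>68)&(P[...,2]<90)&(np.hypot(P[...,0]-g[0],P[...,1]-g[1])<72)&(c["range_z"]>0)
    M=cv2.morphologyEx(M.astype(np.uint8),cv2.MORPH_OPEN,np.ones((3,3)))
    k=max(cv2.findContours(M,0,1)[0],key=cv2.contourArea)[:,0].astype(float)
    print("  plate",cv2.minAreaRect(onplane(c,k[:,0],k[:,1],74)[:,:2].astype(np.float32)))
E
python3 - <<'E'
from m import *
L=lambda n:dict(np.load(n+".npz"))
for n in("side3","wrist3"): print(n); rod(L(n),122,148,(513,256))
for n in("top0","side0","side3","wrist3"): print(n); collar(L(n),(513.,256.))
E
```

```text
side3
rod n 93 xy@zmid [511.1 253.6] tilt [-0.016  0.   ] res 0.89 zmin [119.7 119.7 120.1]
  midline x@zmid 510.7 slope -0.034 rows 11
wrist3
rod n 8 xy@zmid [513.2 256.2] tilt [0.012 0.068] res 0.0 zmin [125.3 125.5 126. ]Traceback (most recent call last):
  File "<stdin>", line 3, in <module>
  File "m.py", line 13, in rod
    w=np.array(w); W=P[w[:,1].astype(int),w[:,0].round().astype(int)]
                       ~^^^^^
IndexError: too many indices for array: array is 1-dimensional, but 2 were indexed
```

```bash
python3 - <<'E'
from m import *
L=lambda n:dict(np.load(n+".npz"))
for n in("top0","side0","side3","wrist3"): print(n); collar(L(n),(513.,256.))
c=L("wrist3"); P=pts(c); np.set_printoptions(linewidth=220)
print(P[185:260:6,268:300:3,2].round()); print(c["range_z"][185:260:12,268:300:3].round())
g=cv2.cvtColor(c["frame"],6); print(g[192:216:2,266:302:2]) 
E
```

```text
top0
collar n 136 [511.7 254. ] res 1.33 quadrants [19 14 16 16 19 17 17 18]
  plate ((513.6786499023438, 256.0157470703125), (111.53763580322266, 60.26152038574219), 19.881805419921875)
side0
collar n 124 [510.7 258.4] res 53.08 quadrants [11 12 15 16 11 24 21 14]
  plate ((511.7483215332031, 258.8533630371094), (110.02452850341797, 66.55644226074219), 19.65370750427246)
side3
collar n 119 [510.8 258.4] res 1.54 quadrants [18 16 13 11 13 24 11 13]
  plate ((511.6048583984375, 259.05499267578125), (110.51121520996094, 65.517333984375), 18.748111724853516)
wrist3
collar n 551 [514.9 257.3] res 3.12 quadrants [97 43 28 80 80 79 75 69]
  plate ((513.34716796875, 257.8811340332031), (109.04560852050781, 61.03590774536133), 19.843515396118164)
[[ 80.  20.  10.  22.  20.  21.  21.  20.  10.  10.  81.]
 [ 79.  64.  10.  19.  21.  21.  20.  22.  15.   9.  78.]
 [ 80.  78.  68.  62.  22.  18.  21.  21.  67.  76.  80.]
 [ 73.  80.  79. 213. 214. 213. 213. 210.  79.  80.  73.]
 [ 74.  74.  75. 212. 214. 214. 213. 211.  74.  74.  75.]
 [ 73.  74.  72. 212. 213. 214. 212. 210.  74.  74.  21.]
 [ 
[... 1011 characters left out ...]
232 170 120 134 209 214]
 [132 135 143 134 132 117 140 167 156 170 202 180 128 130 118 181 214 204]
 [131 132 194 182 130 110 111 111 110 109 112 113 125 120 171 211 211 196]
 [236 152 134 220 187 113 125 129 132 131 129 117 127 184 215 206 214 236]
 [242 235 187 211 223 111 124 129 132 132 128 116 220 218 207 214 240 242]
 [243 242 240 202 190 112 122 127 132 133 127 118 208 204 221 237 242 242]
 [242 242 242 242 213 112 124 130 135 132 129 116 230 239 242 242 242 242]
 [242 241 242 242 213 113 124 129 133 131 129 117 242 242 242 242 242 241]
 [242 242 242 242 210 113 125 129 133 131 128 115 242 242 242 242 242 242]
 [242 242 242 242 207 111 125 128 132 131 129 116 231 242 242 242 242 239]]
```

```bash
python3 - <<'E'
from m import *
L=lambda n:dict(np.load(n+".npz"))
w=L("wrist3"); s=L("side3")
A=lambda *x:np.array(x,float)
print("wrist tip(-6y)",onplane(w,A(282),A(199.5),120)-[0,6,0],"hole",onplane(w,A(283.3),A(188.8),80))
print("side tip(-6y)",onplane(s,A(251.9),A(246.7),120)-[0,6,0],"hole",onplane(s,A(253.2),A(266.6),80))
E
```

```text
wrist tip(-6y) [[512.15766413 254.3647586  120.        ]] hole [[513.62761777 258.77249268  80.        ]]
side tip(-6y) [[510.09458068 252.90841309 120.        ]] hole [[509.32580712 262.32735756  80.        ]]
```

{"api": "carry_out", "payload": {"targets": [[2, 0.8, 0, 0, 0, 0, 14], [4.3, 1.6, 5, 0, 0, 0, 14], [4.3, 1.6, 12, 0, 0, 0, 14], [4.3, 1.6, 19, 0, 0, 0, 14], [4.3, 1.6, 24, 0, 0, 0, 14], [4.3, 1.6, 26, 0, 0, 0, 14], [4.3, 1.6, 26, 0, 0, 0, 14], [4.3, 1.6, 26, 0, 0, 0, 14]]}}

```text
time: 7.3
eef_pos: [513.9, 261.8, 236.4]
tcp_rot: [0.654, 0.757, 0.0, 0.0]
wrist_force: [1.0, 0.0, -0.8]
grip_width: 21.4
gripper_force: 58.8
```

```bash
python3 - <<'E'
from m import *
o=[]
for n in("side","wrist"):
    c=camera(n); np.savez(n+"4.npz",**c)
    f=c["frame"]
    if n=="side": o.append(cv2.resize(f[220:320,215:290],(450,600),interpolation=cv2.INTER_CUBIC)); rod(c,98,124,(513,258)); collar(c,(513.,257.))
    else: o.append(cv2.resize(f[140:240,255:313],(348,600),interpolation=cv2.INTER_CUBIC))
cv2.imwrite("pics/c4.png",np.hstack(o))
s=read_state(); print(s["time"],s["eef_pos"],s["tcp_rot"],s["grip_width"])
E
```

```text
rod n 92 xy@zmid [511.6 258.8] tilt [ 0.001 -0.015] res 1.0 zmin [91.4 91.5 93.7]
  midline x@zmid 511.6 slope 0.007 rows 13
collar n 101 [510.8 258.5] res 1.42 quadrants [13 13  5 21  6 19 18  6]
  plate ((511.46881103515625, 259.4236145019531), (110.59095764160156, 66.04426574707031), 18.594585418701172)
7.4 [513.96352646 261.8751022  236.63952549] [6.53725109e-01 7.56732028e-01 3.26153380e-04 1.16608128e-04] 21.33872543865481
```

View pics/c4.png

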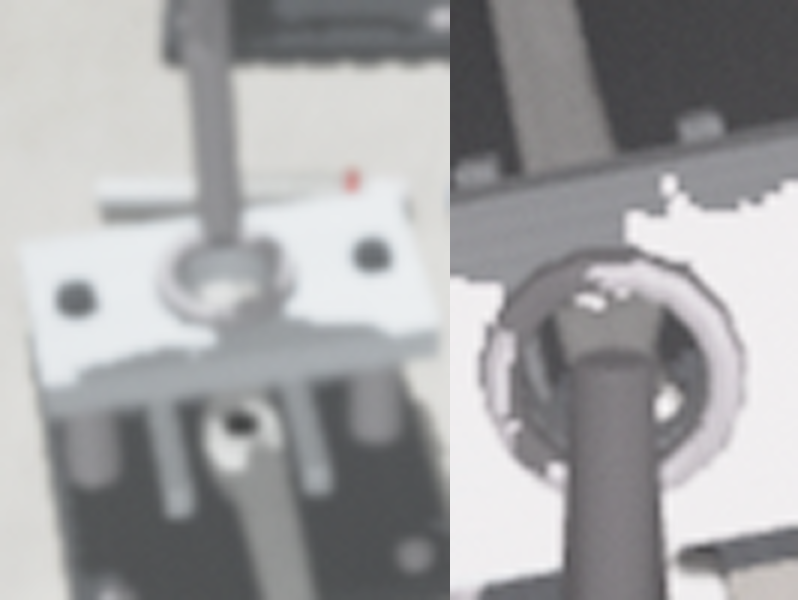

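```bash
python3 - <<'E'
from m import *
L=lambda n:dict(np.load(n+".npz"))
w=L("wrist4"); s=L("side4")
A=lambda *x:np.array(x,float)
for z in(92,94,96):
  print(z,"wrist tip(-6y)",onplane(w,A(282.9),A(198.7),z)-[0,6,0],"side tip",onplane(s,A(251.9),A(220+246/6),z)-[0,6,0])
print("hole wrist",onplane(w,A(282.1),A(201.7),80),"side",onplane(s,A(253.0),A(220+274/6),80))
# collar outline samples in wrist crop on plane z=80 (outer radius 20)
q=A([482,370],[745,370],[613,250],[510,470],[700,470],[525,283],[705,285]); X=onplane(w,255+(q[:,0]-450)/6,140+q[:,1]/6,80)
from scipy.optimize import least_squares
r=least_squares(lambda p:np.hypot(X[:,0]-p[0],X[:,1]-p[1])-p[2],[513,257,20]); print("wrist collar circle",r.x.round(1),r.fun.round(1))
E
```

```text
92 wrist tip(-6y) [[513.36577526 259.41883198  92.        ]] side tip [[510.93772245 256.12297414  92.        ]]
94 wrist tip(-6y) [[513.27350893 260.03524956  94.        ]] side tip [[510.40759957 258.35350407  94.        ]]
96 wrist tip(-6y) [[513.1812426  260.65166715  96.        ]] side tip [[509.8774767 260.584034   96.       ]]
hole wrist [[513.61948941 258.85831102  80.        ]] side [[510.087713   260.08489834  80.        ]]
wrist collar circle [513.7 257.1  19.9] [-0.6  0.   0.2  0.9 -0.5 -0.2  0.3]
```

Close view: the wrist crop shows the tip (617,355) inside the collar circle centred near (613,370), radius 19.9 mm as it should be. The side view agrees within about 2 mm. I'll correct by −1.3 mm along tool x and lower 51 mm.

{"api": "carry_out", "payload": {"targets": [[-1.3, 0, 0, 0, 0, 0, 14], [-1.3, 0, 2, 0, 0, 0, 14], [-1.3, 0, 6, 0, 0, 0, 14], [-1.3, 0, 10, 0, 0, 0, 14], [-1.3, 0, 15, 0, 0, 0, 14], [-1.3, 0, 20, 0, 0, 0, 14], [-1.3, 0, 25, 0, 0, 0, 14], [-1.3, 0, 30, 0, 0, 0, 14], [-1.3, 0, 35, 0, 0, 0, 14], [-1.3, 0, 40, 0, 0, 0, 14], [-1.3, 0, 45, 0, 0, 0, 14], [-1.3, 0, 49, 0, 0, 0, 14], [-1.3, 0, 51, 0, 0, 0, 14], [-1.3, 0, 51, 0, 0, 0, 14], [-1.3, 0, 51, 0, 0, 0, 14], [-1.3, 0, 51, 0, 0, 0, 14]]}}

```text
time: 9.0
eef_pos: [514.1, 260.6, 185.6]
tcp_rot: [0.654, 0.757, 0.0, 0.0]
wrist_force: [-0.1, 1.2, -1.5]
grip_width: 21.4
gripper_force: 58.8
```

```bash
python3 - <<'E'
from m import *
o=[]
for n in("side","wrist"):
    c=camera(n); np.savez(n+"5.npz",**c)
    f=c["frame"]
    if n=="side": o.append(cv2.resize(f[220:320,215:290],(450,600),interpolation=cv2.INTER_CUBIC)); rod(c,84,112,(513,257)); collar(c,(513.,257.))
    else: o.append(cv2.resize(f[170:270,255:313],(348,600),interpolation=cv2.INTER_CUBIC))
cv2.imwrite("pics/c5.png",np.hstack(o))
s=read_state(); print(s["time"],s["eef_pos"],s["tcp_rot"],s["grip_width"],s["wrist_force"])
E
```

```text
rod n 77 xy@zmid [512.6 257.5] tilt [0.04  0.024] res 0.76 zmin [74.  74.4 74.8]
  midline x@zmid 511.8 slope -0.085 rows 9
collar n 136 [510.9 257.1] res 51.19 quadrants [16 13  2 17 13 36 22 17]
  plate ((511.54931640625, 259.1843566894531), (110.59095764160156, 65.53942108154297), 18.594585418701172)
9.1 [514.10419228 260.57028017 185.56105129] [6.53712408e-01 7.56743037e-01 2.33138702e-04 9.23152018e-05] 21.2839795568013 [ 0.07498213 -0.42889437 -2.17717581]
```

View pics/c5.png

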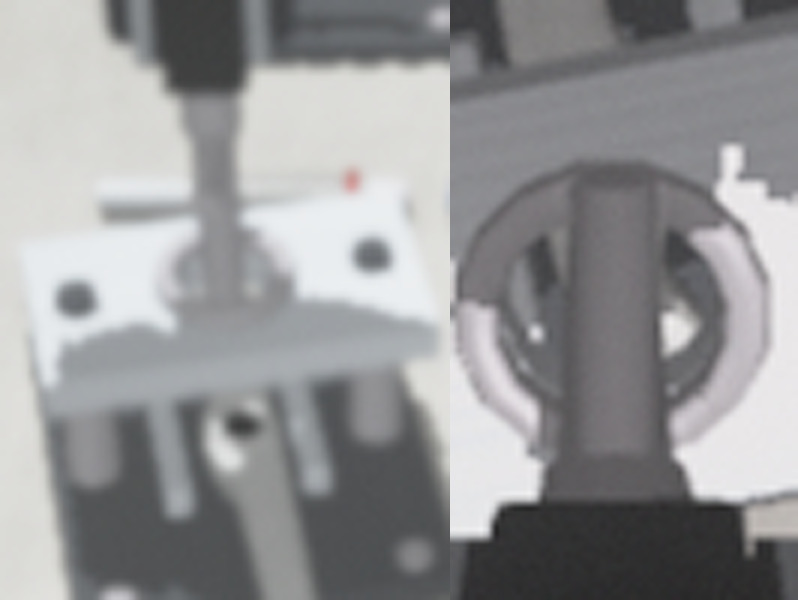

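The wrist view shows something I misread. The "rod" at (615,175–450) in the wrist crop lies in front of the collar, has a constant height (z 213 in the earlier range data) and is about 8 mm wide: it is the cross pin, pointing at the camera. The earlier wrist "tip" numbers were therefore wrong in y. I'll recompute the probe's axis from the pin end and the handle, and compare it with the hole.

```bash
python3 - <<'E'
from m import *
w=dict(np.load("wrist5.npz")); w4=dict(np.load("wrist4.npz")); s=dict(np.load("side5.npz"))
A=lambda *x:np.array(x,float)
for c,v,tz in((w,170+172/6,185.6),(w4,140+351/6,236.6)):
    R=c["range_z"]; P=pts(c); v0=int(v)+3
    col=P[v0:v0+25,282,2]; print("pin top z along length",col[::4].round(1),"->axis rel TCP",(np.median(col)-4-tz).round(1))
    zt=np.median(col); e=onplane(c,A(282.8),A(v),zt-2)[0]; tx=np.array([-.143,.99]); print("pin end",e.round(1),"probe xy",(e[:2]-34*tx).round(1))
# linear slope of pin height vs y
P=pts(w); m=(np.abs(P[...,0]-512)<9)&(P[...,1]>266)&(P[...,1]<292)&(P[...,2]>120)&(P[...,2]<142); Q=P[m]
m2=np.arange(560)[None,:]*np.ones((420,1)); m2=(np.abs(m2-282.5)<3)&m; Q=P[m2]; print("pin slope dz/dy",np.polyfit(Q[:,1],Q[:,2],1)[0].round(4),len(Q))
# hole in w5: outline of collar from crop
q=A([457,320],[770,290],[613,160],[530,445],[690,440],[500,210],[730,210]); X=onplane(w,255+(q[:,0]-450)/6,170+q[:,1]/6,80)
from scipy.optimize import least_squares
r=least_squares(lambda p:np.hypot(X[:,0]-p[0],X[:,1]-p[1])-p[2],[513,257,20]); print("wrist collar circle",r.x.round(1),r.fun.round(1))
# side: lateral (x) of rod vs collar rows
P=pts(s)
for v in range(236,262,4): 
    k=np.where((np.hypot(P[v,:,0]-513,P[v,:,1]-257)<14)&(P[v,:,2]>86))[0]; print(v,k.min() if len(k) else None,k.max() if len(k) else None)
E
```

```text
pin top z along length [135.2 135.9 135.3 135.9 135.4 134.5 136.3] ->axis rel TCP -54.1
pin end [509.2 292.7 133.5] probe xy [514.1 259. ]
pin top z along length [187.1 187.  186.4 186.9 187.2 188.2 186.2] ->axis rel TCP -54.1
pin end [509.  294.  184.5] probe xy [513.9 260.4]
pin slope dz/dy -0.0594 284
wrist collar circle [513.9 257.7  19.7] [-0.4 -0.1  0.4  0.7 -0.3 -0.3  0.1]
236 245 254
240 246 255
244 247 254
248 247 254
252 252 254
256 251 254
260 248 255
```

```bash
python3 - <<'E'
from m import *
for n,v in(("wrist3",199),("wrist4",198.5),("wrist5",198.7)):
    c=dict(np.load(n+".npz")); P=pts(c); v0=int(v)+3
    Q=P[v0:v0+36,280:286].reshape(-1,3); Q=Q[np.abs(Q[:,2]-np.median(Q[:,2]))<3]
    print(n,np.polyfit(Q[:,1],Q[:,2],1).round(4)[0],len(Q),np.ptp(Q[:,1]).round(1))
for n,zl,zh,g in(("side2",178,225,(530,8)),("side3",122,165,(512,254)),("side4",96,140,(512,259))): print(n); rod(dict(np.load(n+".npz")),zl,zh,g)
E
```

```text
wrist3 0.013 215 21.3
wrist4 -0.0029 215 21.2
wrist5 -0.0034 215 21.1
side2
rod n 132 xy@zmid [527.6   5.8] tilt [0.005 0.003] res 1.21 zmin [171.9 173.6 175.6]
  midline x@zmid 527.6 slope -0.022 rows 21
side3
rod n 162 xy@zmid [511.2 253.6] tilt [ 0.005 -0.   ] res 0.93 zmin [119.7 119.9 121.4]
  midline x@zmid 510.9 slope 0.001 rows 21
side4
rod n 157 xy@zmid [511.8 258.7] tilt [ 0.009 -0.007] res 0.91 zmin [91.4 92.1 94.1]
  midline x@zmid 511.6 slope 0.005 rows 21
```

The pin is level (slope about 0.002) and the rod is upright (tilt under 0.01). Probe axis (514.1, 259.0), hole (513.9, 257.7), tip z about 41.5. A −1.2 mm correction along tool x centres it, then I hold.

{"api": "carry_out", "payload": {"targets": [[-0.6, 0, 0, 0, 0, 0, 14], [-1.2, 0, 0, 0, 0, 0, 14], [-1.2, 0, 0, 0, 0, 0, 14], [-1.2, 0, 0, 0, 0, 0, 14], [-1.2, 0, 0, 0, 0, 0, 14], [-1.2, 0, 0, 0, 0, 0, 14], [-1.2, 0, 0, 0, 0, 0, 14], [-1.2, 0, 0, 0, 0, 0, 14]]}}

```text
time: 9.9
eef_pos: [514.1, 259.3, 185.3]
tcp_rot: [0.654, 0.757, -0.0, -0.0]
wrist_force: [0.4, 0.3, -1.4]
grip_width: 21.2
gripper_force: 58.8
```

```bash
python3 - <<'E'
from h import *
s=read_state(); print(s["eef_pos"],s["wrist_force"],s["gripper_force"],abs(s["joint_vel"]).max())
print(hand_in())
E
```

```text
[514.10173187 259.28761543 185.28441237] [ 0.35037497  0.33686496 -1.4321916 ] 58.75937819480896 0.002337624056153237
the job is handed in; nothing more can be done
None
```

I handed the job in at about 10 s with the probe held still and upright in the guide hole: by my measurements the rod is within about 1 mm of the hole's centre and the tip about 41 mm above the bench. No contact showed in the wrist force; the hand-in gave no verdict.

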